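Weigh the part-used solder reel on the beam balance

TASK

Find out how much solder is left: set the solder reel gently, standing upright, on the balance's pan and let go, so that the pan sinks. Then slide the brass counterpoise along the beam until the beam is level again, and leave it so. Leave the tape roll and the tin where they are.

Things in the scene. Friction and masses are not known exactly. Their poses are not given: they have to be found in the camera images.
- solder_reel: Reel of white solder wire with blue flanges, standing upright on a flange: 56 mm in diameter, 36 mm tall, flanges 2 mm thick, core 46 mm in diameter. Origin at the centre of its underside, z up. It weighs between 175 and 350 g (not known beforehand). Grasp it across its flanges from above.
- balance: Beam balance, blue base plate 120 x 270 x 12 mm, fixed. Origin on the desk under the pivot, which is 100 mm up; y axis along the beam toward the pan (counterpoise on the -y side), z up. White gauge plate, top 142 mm up, at x = 26, y = -186 mm: the red beam tip stands before its green mark when level.
- pan (a point): Centre of the top of the flat floor of the round pale aluminium pan, 100 mm from the pivot, 118 mm above the desk when level; moves with the beam, z square to the pan. The floor is 84 mm across; the rim is 4 mm high and 96 mm across outside. The pan sinks 1 mm for about each 0.12 N pressed on it.
- beam (a joint): Tilt of the beam on its sprung pivot, rad: 0 level, positive pan down, stops at -0.4 and 0.4; settles within 1 s. It grows evenly with the imbalance: about 0.001 rad for each 0.28 mm the counterpoise is from its balancing place (positive: slide it outward). Empty, it is level with the counterpoise at 0. True only while the robot touches nothing of the balance.
- poise (a joint): Place of the 400 g brass counterpoise along the beam, m: 0 is its inner end, 30 mm from the pivot, growing outward (away from the pan) to 0.11. Outward lifts the pan. It slides with about 2 N friction and stays where it is left, also on a tilted beam. With the reel on the pan the balancing place lies between 0.03 and 0.10, by the reel's weight.
- poise_knob (a point): Where to hold the counterpoise: on the axis of its upright brass knob, a cylinder 18 mm in diameter with black bands, 44 mm tall on a brass block 34 x 30 x 36 mm. The point is 30 mm above the block's top, 14 mm below the knob's top, 48 mm above the beam's middle line (148 mm above the desk when level). Tilts with the beam; y points along it to the pan.
- tape_amber: Roll of amber tape lying flat, 58 mm in diameter, 19 mm tall; origin at the centre of its underside. A bystander.
- tip_tin: Round red tin, 64 mm in diameter, 25 mm tall; origin at the centre of its underside. A bystander.
Mind the look-alikes: they are no part of the job. Leave any turquoise look-alike of the solder_reel alone.

How it is judged:
By the outcome, as a careful person would: the job done as asked, in the order asked, and still so for the second after the job is handed in, with the robot touching nothing.
It also fails if it takes over 64 s, if anything falls off the work surface, if the arm or the gripper's body presses on something with over 40 N, if the wrist force passes 120 N, or if a joint passes its speed limit or range.

ROBOT

A 7-joint arm with a two-finger parallel gripper is mounted at the origin on a cart in front of the work surface, level with it; the furniture and walls round the work are solid. World frame = base frame: x ahead of the robot, y to its left, z up, the work surface at z = 0. Lengths are in m, angles in rad, forces in N, time in s.
With the tool pointing down it reaches from about 0.35 to 0.9 m from the base axis. Payload 8.1 kg.
Tool frame: the origin (TCP) lies at the centre of the arm's flange, where the gripper is bolted on; the fingertips stand 173 mm ahead of it and the grasp point (between the pads) lies 155 mm ahead of it (grip_point_offset is the distance from the TCP to the grasp point, in m); z points along the fingers, y is the line along which they close (so a half turn about z gives the same grasp; the last joint's range is limited). The gripper opens to 85 mm and grips with 20 to 120 N. Pads are 22 mm wide; open, the fingers measure 114 mm over their backs; the gripper's body (76 mm by 85 mm) begins 54 mm behind the grasp point. The pads swing forward as they close: fully open they stand 13 mm farther back than shut.
Start: joints at [1.134, 0.434, 0.025, 1.573, -0.012, 1.134, -0.075], TCP at [0.205, -0.591, 0.405] pointing down, gripper open.
Joint ranges: [-2.62, 2.62], [-0.44, 2.09], [-1.27, 1.32], [0.08, 2.57], [-1.32, 4.46], [0.12, 2], [-2.74, 2.74]. Speed limits (rad/s): [2.22, 2.22, 3.01, 3.01, 3.14, 3.14, 3.14].

INTERFACE

Orientations are given as a unit quaternion [x, y, z, w].
In Python, from plant import read_state, snapshot, camera_info, close_job, grip_point_offset gives the robot as it stands. The module is installed in compiled form; this text tells all that it offers.
- The arm moves only by the tool carry_out, never from a script. Its argument "series" is a list of rows, each a list of 6 numbers: the shift along the world's x, y, z in units of 0.5 m (1.0 is 0.5 m), then the turn, a rotation vector about the world's x, y, z in units of 180 degrees (1.0 is 180 degrees). In form: [[x, y, z, rx, ry, rz], ...]. A call has 1 to 5 rows; each row shifts and turns the commanded pose from where the row before left it; what a row does not reach is not made up. A row lasts 1/8 s, in which the tool goes at most 62.5 mm and 10.7 degrees, less where a joint would pass 70% of its speed; a pose out of reach is approached as far as the arm can. A call with a number of a shift or a turn outside -1 to 1 is refused whole. A call with a gripper value outside its range is refused whole. "claw" is the closure, from -1 (fully open) to 1 (shut), set as the call begins (left out, the last holds). The fingers move at their own pace and stop on an object; the grip force is fixed at half the most. Time passes only in rows, so rows that do not move let the fingers close. It gives the time, the measured TCP pose, the force, the opening and the grip force at its end, in the units of the state.
- read_state(): the state, without advancing time (a new reading comes with each control period).
- snapshot(name): name is "scene" or "side" or "wrist"; returns the picture (384x512x3 uint8, red, green, blue); there is no depth.
- camera_info(name): a dict with "fovy" (degrees; the focal length in pixels is half the picture's height over the tangent of half this angle, whatever the lens; pixels are square), "cx", "cy" (the principal point, pixels), "world_from_camera" (4x4, takes a point from camera to world coordinates); the wrist camera has in their place "mount" (4x4, takes a point from camera to tool coordinates, whose origin is the TCP and whose axes are the flange's). Camera axes: x right, y down, z forward; pixel columns grow to the right and rows downward; lengths in m; the calibration is good to about 2 mm. A picture is of the moment at which its call begins: read the wrist's pose just before it. camera_info takes no time and is no camera call.
- close_job(): hands the job in; it is judged then, once.
The state is a dict: "clock": time; "qpos": joint angles; "qvel": joint speeds; "tau": joint torques, N m; "eef_pos": TCP position; "tool_rot": TCP orientation; "wrist_force": force on the tool from outside, world axes, zero at the start; "moment": the same for the moment, N m; "width": finger opening in m; "finger_force": force on a finger pad.
Only numpy, scipy, OpenCV 4.12 (cv2) and the standard library are available. Lean on these libraries where they do the work, as an engineer would, in place of code of your own. Each camera call takes 0.05 s, during which the arm holds its last target. There are 200 camera calls.

## Working session

There is one attempt and no reset: what is moved stays moved. The work goes in short steps, Python scripts to look and compute and a tool call to move; the robot and the scene stay as the last step left them, time stands still between calls to the robot, and variables do not carry over. Pictures are saved under pics/ and viewed, at most 13 in all, crops included, and the job is handed in when it is done.

Besides the shell and the picture viewer there is one more tool, called as name(argument=value, ...) on one line, values as JSON. carry_out: Moves the arm, as the interface text tells. Its arguments: {"type":"object","properties":{"series":{"type":"array","items":{"type":"array","items":{"type":"number","minimum":-1,"maximum":1}}},"claw":{"type":"number"}},"required":["series"]}

```bash
mkdir -p pics; cat > h.py <<'E'
import numpy as np, cv2
from plant import *
from scipy.spatial.transform import Rotation as R
def cam(name):
    c=camera_info(name); f=192/np.tan(np.radians(c["fovy"])/2)
    if "world_from_camera" in c: T=np.array(c["world_from_camera"])
    else:
        s=read_state(); W=np.eye(4); W[:3,:3]=R.from_quat(s["tool_rot"]).as_matrix(); W[:3,3]=s["eef_pos"]
        T=W@np.array(c["mount"])
    return f,c["cx"],c["cy"],T
def ray(C,u,v):
    f,cx,cy,T=C; d=T[:3,:3]@np.array([(u-cx)/f,(v-cy)/f,1]); return T[:3,3],d
def onz(C,u,v,z):
    o,d=ray(C,u,v); return o+d*(z-o[2])/d[2]
def proj(C,p):
    f,cx,cy,T=C; q=T[:3,:3].T@(np.array(p)-T[:3,3]); return np.array([f*q[0]/q[2]+cx,f*q[1]/q[2]+cy])
def save(im,n): cv2.imwrite("pics/"+n+".png",im[:,:,::-1])
E
python3 - <<'E'
from h import *
ims=[]
for n in("scene","side","wrist"):
    C=cam(n); im=snapshot(n); save(im,n+"0"); ims.append(im); print(n,C[0],C[1:3],C[3].round(3).tolist(),camera_info(n).keys())
save(cv2.resize(np.hstack(ims[:2]),(800,300)),"both0")
print(read_state(),grip_point_offset)
E
```

```text
scene 407.51986667187845 (253.62426641790677, 192.5715411463018) [[-0.868, -0.272, 0.415, 0.112], [-0.496, 0.502, -0.709, 0.873], [-0.015, -0.821, -0.571, 0.734], [0.0, 0.0, 0.0, 1.0]] dict_keys(['fovy', 'cx', 'cy', 'world_from_camera'])
side 426.9015878030703 (254.8128053101638, 185.34688528314953) [[0.992, -0.072, 0.107, 0.446], [-0.127, -0.398, 0.909, -0.721], [-0.023, -0.915, -0.404, 0.508], [0.0, 0.0, 0.0, 1.0]] dict_keys(['fovy', 'cx', 'cy', 'world_from_camera'])
wrist 302.05621524461316 (256.8490325606962, 189.62480556135213) [[0.327, -0.901, -0.286, 0.278], [-0.945, -0.312, -0.096, -0.564], [-0.003, 0.302, -0.953, 0.374], [0.0, 0.0, 0.0, 1.0]] dict_keys(['fovy', 'cx', 'cy', 'mount'])
{'clock': 0.15, 'qpos': array([ 1.13440128,  0.43505028,  0.02498478,  1.57388088, -0.01160279,
        1.13401956, -0.07512756]), 'qvel': array([-0.00142629, -0.00227252,  0.0008747 , -0.00331099, -0.00138987,
       -0.00094277,  0.00039717]), 'tau': array([ 2.53130769e-03, -6.70888138e+01,  1.02629811e+00, -3.16454101e+01,
        1.55300496e-02,  9.06331523e-03, -1.38255828e-06]), 'eef_pos': array([ 0.20467977, -0.5903455 ,  0.4041169 ]), 'tool_rot': array([ 9.86113611e-01,  1.66071006e-01, -1.55778775e-04, -5.86156609e-04]), 'wrist_force': array([ 0.57759354, -0.50121304, -0.16996299]), 'moment': array([ 0.03564385,  0.0203707 , -0.04571443]), 'finger_force': 0.0, 'width': 0.08554279415683233} 0.1547
```

View pics/scene0.png

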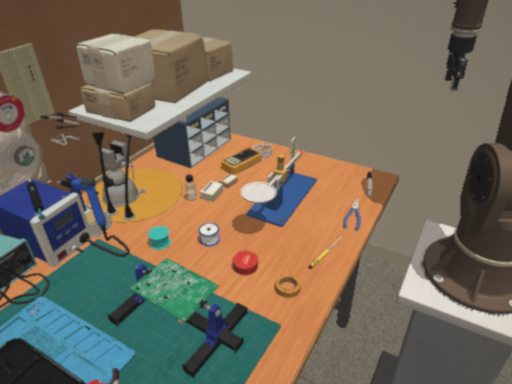

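View pics/side0.png

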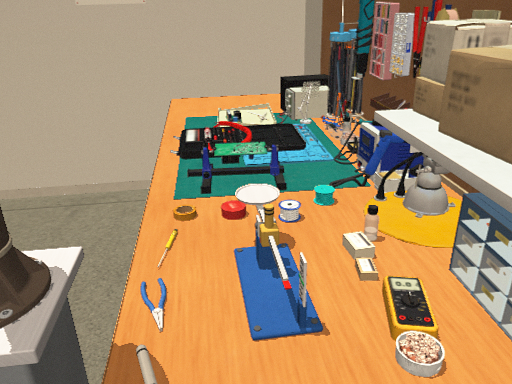

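The white reel with blue flanges is at scene (209,234), side (289,211). The turquoise look-alike is at scene (160,237), side (324,195). The white and blue one fits the description. I'll confirm that in a crop and measure it.

```bash
python3 - <<'E'
from h import *
s=cv2.imread("pics/scene0.png")[:,:,::-1]; d=cv2.imread("pics/side0.png")[:,:,::-1]
a=cv2.resize(s[130:260,180:330],None,fx=4,fy=4,interpolation=cv2.INTER_CUBIC)[:520,:600]
b=cv2.resize(d[170:345,225:325],None,fx=3,fy=3,interpolation=cv2.INTER_CUBIC)
c=np.zeros((525,800,3),np.uint8); a=cv2.resize(a,(500,433)); c[:433,:500]=a; c[:525,500:800]=b
save(c,"crop0")
S,D=cam("scene"),cam("side")
for n,C,pt in(("scene",S,(209,234)),("side",D,(289,211))):
    for z in(0,.018,.036): print(n,z,onz(C,*pt,z).round(4))
for n,C,pt in(("turq",S,(160,237)),("turq",D,(324,195)),("tin",S,(246,262)),("tin",D,(233,209)),("tape",S,(288,287)),("tape",D,(185,213))): print(n,onz(C,*pt,.015).round(3))
# blue plate corners
for n,C,im in(("scene",S,s),("side",D,d)):
    h=cv2.cvtColor(im,cv2.COLOR_RGB2HSV); m=cv2.inRange(h,(103,150,60),(120,255,255))
    k,l,st,ce=cv2.connectedComponentsWithStats(m)
    for i in range(1,k):
        if st[i,4]>25: print(n,st[i],ce[i].round(1))
E
```

```text
scene 0 [0.6546 0.194  0.    ]
scene 0.018 [0.6413 0.2107 0.018 ]
scene 0.036 [0.628  0.2273 0.036 ]
side 0 [0.6473 0.2439 0.    ]
side 0.018 [0.6402 0.2097 0.018 ]
side 0.036 [0.633  0.1756 0.036 ]
turq [0.752 0.282 0.015]
turq [0.753 0.291 0.015]
tin [0.502 0.251 0.015]
tin [0.503 0.251 0.015]
tape [0.375 0.274 0.015]
tape [0.382 0.249 0.015]
scene [261 175  52  50 946] [288.5 198.2]
scene [ 71 179  34  46 378] [ 90.2 199.3]
scene [ 35 182  32  26 368] [ 48.4 194. ]
scene [   0  184   44   75 1464] [ 18.  215.9]
scene [ 44 204  40  45 543] [ 63.2 226.8]
scene [253 205   9   7  38] [257.  207.5]
scene [136 264  10  15  72] [139.7 271. ]
scene [205 304  19  42 264] [214.1 324.6]
side [374 125  13   5  35] [380.3 127.3]
side [ 359  128   54   47 1271] [384.3 152.1]
side [269 145  10  31 183] [274.  161.6]
side [202 148  10  30 154] [205.6 161.9]
side [409 156  14  12  88] [416.5 161.3]
side [ 235  236   87  104 5010] [272.8 294.1]
side [159 279   7  29  97] [162.2 293.1]
side [141 282  13  29 110] [146.1 297.1]
```

View pics/crop0.png

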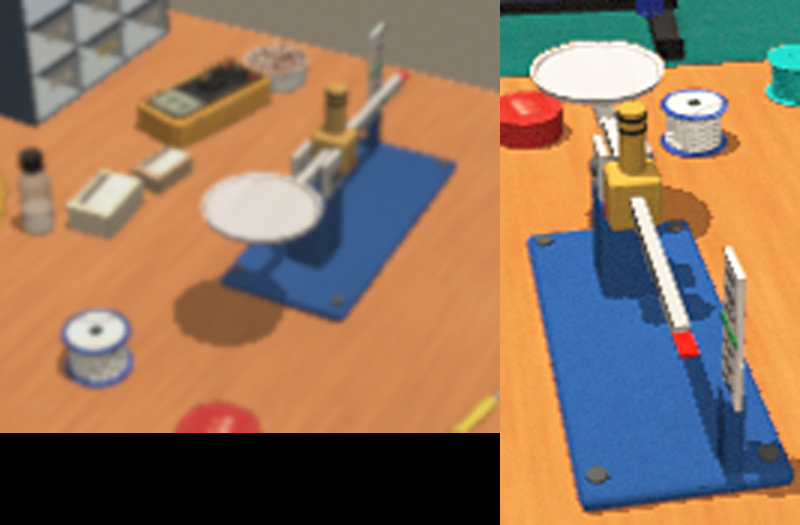

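```bash
python3 - <<'E'
from h import *
S,D=cam("scene"),cam("side")
s=cv2.imread("pics/scene0.png")[:,:,::-1]; d=cv2.imread("pics/side0.png")[:,:,::-1]
h=cv2.cvtColor(d,cv2.COLOR_RGB2HSV); m=cv2.inRange(h,(103,120,40),(120,255,255)); m[:232]=0; m[:,:225]=0; m[345:]=0;m[:,330:]=0
c=max(cv2.findContours(m,0,1)[0],key=cv2.contourArea); q=cv2.approxPolyDP(cv2.convexHull(c),6,True)[:,0]
print("hull",q.tolist())
P=[onz(D,*p,.012)for p in[(235,249.3),(254.3,338.3),(322.3,329.3),(288.3,244)]]
print(np.round(P,4)); print([np.linalg.norm(P[i]-P[(i+1)%4]).round(4) for i in range(4)])
c=np.mean(P,0); print("centre",c)
ax=(P[0]+P[3]-P[1]-P[2])/2; print("yaw of y axis",np.degrees(np.arctan2(ax[1],ax[0])))
# pan ellipses
for n,C,im,r,pt in(("scene",S,s,(178,205,236,284),(258,192)),("side",D,d,(182,204,230,282),(258,193))):
    hh=cv2.cvtColor(im,cv2.COLOR_RGB2HSV); m=cv2.inRange(hh,(0,0,150),(180,60,255)); 
    z=np.zeros_like(m); z[r[0]:r[1],r[2]:r[3]]=m[r[0]:r[1],r[2]:r[3]]
    c=max(cv2.findContours(z,0,1)[0],key=cv2.contourArea); e=cv2.fitEllipse(c); print(n,"pan",e,onz(C,*e[0],.120).round(4),onz(C,*pt,.12).round(4))
# knob and red tip, side & scene
for n,C,im in(("scene",S,s),("side",D,d)):
    hh=cv2.cvtColor(im,cv2.COLOR_RGB2HSV); m=cv2.inRange(hh,(18,120,60),(30,255,255))
    k,l,st,ce=cv2.connectedComponentsWithStats(m)
    for i in range(1,k):
        if st[i,4]>20: print(n,"brass",st[i],ce[i].round(1))
    m=cv2.inRange(hh,(0,180,120),(4,255,255))|cv2.inRange(hh,(176,180,120),(180,255,255))
    k,l,st,ce=cv2.connectedComponentsWithStats(m)
    for i in range(1,k):
        if 3<st[i,4]<80: print(n,"red",st[i],ce[i].round(1))
E
```

```text
hull [[257, 236], [286, 244], [321, 330], [253, 339], [235, 249]]
[[ 0.4925  0.065   0.012 ]
 [ 0.5006 -0.2012  0.012 ]
 [ 0.6123 -0.1981  0.012 ]
 [ 0.6097  0.0673  0.012 ]]
[np.float64(0.2663), np.float64(0.1118), np.float64(0.2654), np.float64(0.1173)]
centre [ 0.55377404 -0.06677561  0.012     ]
yaw of y axis 91.1579567779147
scene pan ((260.38409423828125, 190.45242309570312), (20.76081657409668, 40.919525146484375), 75.35182189941406) [0.5476 0.0932 0.12  ] [0.5496 0.1025 0.12  ]
side pan ((257.1077880859375, 192.80552673339844), (19.012237548828125, 44.006370544433594), 88.19142150878906) [0.5491 0.112  0.12  ] [0.5509 0.1107 0.12  ]
scene brass [274 156  13  25 128] [280.6 168.1]
scene brass [ 127  170   55   51 1902] [153.4 192.3]
scene brass [ 96 181  12  30 144] [101.2 194.5]
scene brass [110 206  17  16 161] [119.1 214.5]
scene brass [310 249  19  18  98] [319.2 257.4]
scene red [237 253   7  11  40] [239.6 257.9]
scene red [248 255   6  11  28] [250.8 260.1]
scene red [ 90 381   8   3  16] [ 94.1 382.4]
side brass [436   8  13  12  97] [442.2  14.6]
side brass [351  80   5  28  55] [352.5  93. ]
side brass [387 172  13   7  50] [393.  175.3]
side brass [ 364  191   98   57 2954] [416.3 222.2]
side brass [264 204  10   6  52] [268.7 206.4]
side brass [469 209  10  11  52] [473.2 214.2]
side brass [259 211  20  36 424] [268.5 229.4]
side brass [165 230  12  20  95] [170.8 239. ]
side brass [495 231  13  14  78] [501.1 237.4]
side brass [383 276  55  64 800] [405.6 314.4]
side brass [482 286  11  15  52] [487.1 292.6]
side red [377  67   2   8   8] [377.4  70.5]
side red [343 107   1   4   4] [343.  108.5]
side red [214 135   3   5  13] [215.  137.3]
side red [223 141   4   2   5] [224.6 141.2]
side red [208 143   5   7  19] [209.2 146.5]
side red [283 281   8   8  51] [286.6 284.5]
side red [399 315   7   5  24] [402.  317.2]
side red [424 317   7   5  24] [426.9 319.2]
```

The crop confirms it: white wire with blue flanges on the target, and the neighbour is turquoise. Reel ≈ (0.641, 0.210), pan ≈ (0.55, 0.105), beam along world y (+1.2°). Next I move above them to measure with the wrist camera.

carry_out(series=[[0.053,0.095,0,0,0,-0.0066],[0.053,0.095,0,0,0,-0.0066],[0.053,0.095,0,0,0,-0.0066],[0.053,0.095,0,0,0,-0.0066],[0.053,0.095,0,0,0,-0.0066]], claw=-1)

```text
clock: 0.78
eef_pos: [0.3378, -0.3513, 0.4047]
tool_rot: [0.993, 0.114, -0.0, 0.0]
wrist_force: [1.7, -0.3, -0.0]
width: 0.0854
finger_force: 0.0
```

carry_out(series=[[0.053,0.095,0,0,0,-0.0066],[0.053,0.095,0,0,0,-0.0066],[0.053,0.095,0,0,0,-0.0066],[0.053,0.095,0,0,0,-0.0066],[0.053,0.095,0,0,0,-0.0066]])

```text
clock: 1.4
eef_pos: [0.4702, -0.114, 0.4048]
tool_rot: [0.998, 0.063, 0.0, 0.0]
wrist_force: [0.5, -1.1, 0.3]
width: 0.0852
finger_force: 0.0
```

carry_out(series=[[0.053,0.095,0,0,0,-0.0066],[0.053,0.095,0,0,0,-0.0066],[0.053,0.095,0,0,0,-0.0066],[0.053,0.095,0,0,0,-0.0066],[0.053,0.095,0,0,0,-0.0066]])

```text
clock: 2.02
eef_pos: [0.6029, 0.1234, 0.4045]
tool_rot: [1.0, 0.011, -0.0, 0.0]
wrist_force: [-0.1, 0.0, -0.2]
width: 0.0851
finger_force: 0.0
```

carry_out(series=[[0,0,0,0,0,0],[0,0,0,0,0,0]])

```text
clock: 2.28
eef_pos: [0.6021, 0.1217, 0.4041]
tool_rot: [1.0, 0.012, -0.001, 0.0]
wrist_force: [-0.1, -0.6, 0.4]
width: 0.0853
finger_force: 0.0
```

```bash
python3 - <<'E'
from h import *
C=cam("wrist"); im=snapshot("wrist"); save(im,"w1")
s=read_state(); print(s["clock"],s["eef_pos"],s["tool_rot"],s["qpos"].round(2),s["wrist_force"])
for n,p in(("reel",(.641,.21,.036)),("pan",(.549,.108,.118)),("knob",(.552,-.022,.162))): print(n,proj(C,p))
S,D=cam("scene"),cam("side")
o1,d1=ray(S,148,132);o2,d2=ray(D,376,112)
t=np.linalg.lstsq(np.array([d1,-d2]).T,o2-o1,rcond=None)[0]; print("shelf",o1+t[0]*d1,o2+t[1]*d2)
E
```

```text
2.325 [0.60206333 0.12091661 0.40435219] [ 9.99940545e-01  1.08813193e-02 -4.26963290e-04  5.66434602e-04] [-0.08  0.44 -0.3   1.58  0.14  1.14 -1.96] [-0.43292526  0.51445823  0.86280954]
reel [178.54254424 128.72086494]
pan [271.21817534 240.26758086]
knob [436.31324909 265.70503578]
shelf [0.83044961 0.18151869 0.26447394] [0.83101012 0.18151307 0.26533987]
```

View pics/w1.png

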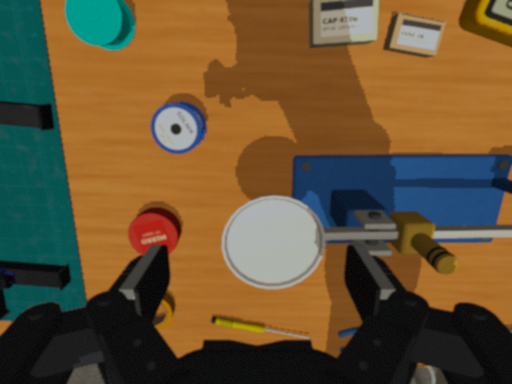

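The wrist view shows the reel at (178,129), the pan at (273,242) and the knob top at (443,263), each within a few pixels of the estimates. Refining with ellipse fits.

```bash
python3 - <<'E'
from h import *
C=cam("wrist"); im=cv2.imread("pics/w1.png")[:,:,::-1]; h=cv2.cvtColor(im,cv2.COLOR_RGB2HSV)
# reel: white disc of top label
m=cv2.inRange(h,(0,0,130),(180,60,255))
def ell(m,box,zz):
    z=np.zeros_like(m); u0,u1,v0,v1=box; z[v0:v1,u0:u1]=m[v0:v1,u0:u1]
    c=max(cv2.findContours(z,0,1)[0],key=cv2.contourArea); e=cv2.fitEllipse(cv2.convexHull(c)); p=onz(C,*e[0],zz)
    r=[np.linalg.norm(onz(C,e[0][0]+a,e[0][1]+b,zz)-p) for a,b in((e[1][0]/2,0),(0,e[1][1]/2))]
    print(e,p.round(4),"radii",np.round(r,4)); return p
ell(m,(150,210,95,160),.036)
ell(m,(215,320,190,292),.121)
# blue+white top flange
mb=m|cv2.inRange(h,(105,80,90),(125,255,255)); ell(mb,(148,212,95,157),.036)
print("knobtop",onz(C,443,263,.162).round(4))
for q in((293,157),(295,243),(512,157)): print("plate",onz(C,*q,.012).round(4))
for q in((330,236),(505,232)): print("beam",onz(C,*q,.103).round(4))
E
```

```text
((175.4335174560547, 128.2154541015625), (40.631168365478516, 44.32965850830078), 138.65054321289062) [0.6416 0.2125 0.036 ] radii [0.0224 0.0247]
((271.8945007324219, 241.84173583984375), (94.24683380126953, 100.1253433227539), 84.4884033203125) [0.5488 0.1066 0.121 ] radii [0.0438 0.0548]
((177.92750549316406, 126.89899444580078), (50.61721420288086, 53.77463912963867), 92.76622009277344) [0.6431 0.2096 0.036 ] radii [0.0279 0.03  ]
knobtop [ 0.5542 -0.0278  0.162 ]
plate [0.6074 0.078  0.012 ]
plate [0.4913 0.0686 0.012 ]
plate [ 0.613  -0.1882  0.012 ]
beam [0.5471 0.0482 0.103 ]
beam [ 0.5552 -0.1237  0.103 ]
```

carry_out(series=[[0.04,0.09,-0.02,0,0,0],[0.04,0.09,-0.1,0,0,0],[0,0,-0.1,0,0,0],[0,0,-0.1,0,0,0],[0,0,0,0,0,0]])

```text
clock: 2.95
eef_pos: [0.6386, 0.2046, 0.2466]
tool_rot: [1.0, 0.011, -0.004, 0.002]
wrist_force: [0.6, -0.2, 0.1]
width: 0.0852
finger_force: 0.0
```

carry_out(series=[[0,0,-0.06,0,0,0],[0,0,-0.04,0,0,0],[0,0,-0.022,0,0,0],[0,0,0,0,0,0],[0,0,0,0,0,0]])

```text
clock: 3.58
eef_pos: [0.6405, 0.2072, 0.1902]
tool_rot: [1.0, 0.011, 0.001, -0.0]
wrist_force: [0.4, -0.5, 0.5]
width: 0.0849
finger_force: 0.0
```

```bash
python3 - <<'E'
from h import *
s=read_state(); print(s["clock"],s["eef_pos"],s["tool_rot"],s["wrist_force"])
w=snapshot("wrist");d=snapshot("side")
save(np.hstack([cv2.resize(w,(400,300)),cv2.resize(d[130:250,210:370],(400,300))]),"g1")
E
```

```text
3.575 [0.64046739 0.20723211 0.1902413 ] [ 9.99935656e-01  1.13228544e-02  6.48385592e-04 -2.37418630e-04] [ 0.35049997 -0.53393441  0.54364002]
```

View pics/g1.png

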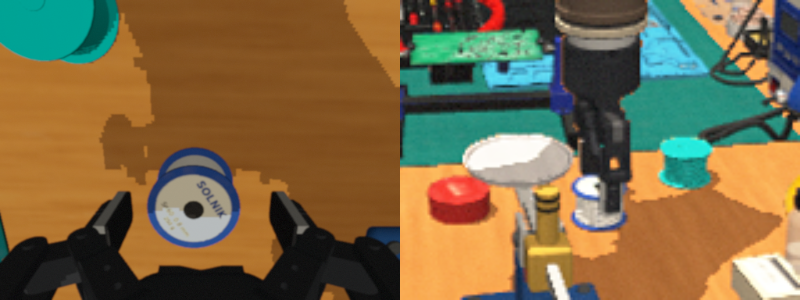

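The reel sits between the open fingers, a few mm towards the left finger. I'll correct, close and lift.

carry_out(series=[[0.002,0.007,-0.012,0,0,0],[0,0,0,0,0,0],[0,0,0,0,0,0]])

```text
clock: 4.05
eef_pos: [0.641, 0.2107, 0.1831]
tool_rot: [1.0, 0.011, -0.0, 0.0]
wrist_force: [0.3, -0.6, 0.1]
width: 0.0851
finger_force: 0.0
```

carry_out(series=[[0,0,0,0,0,0],[0,0,0,0,0,0],[0,0,0,0,0,0],[0,0,0,0,0,0],[0,0,0,0,0,0]], claw=1)

```text
clock: 4.68
eef_pos: [0.6411, 0.2106, 0.184]
tool_rot: [1.0, 0.011, 0.0, 0.0]
wrist_force: [-1.0, -0.7, 5.9]
width: 0.0511
finger_force: 61.2
```

carry_out(series=[[0,0,0,0,0,0],[0,0,0,0,0,0],[0,0,0,0,0,0]])

```text
clock: 5.05
eef_pos: [0.6411, 0.2106, 0.184]
tool_rot: [1.0, 0.011, 0.0, -0.0]
wrist_force: [-2.1, -1.0, 6.0]
width: 0.0518
finger_force: 61.2
```

```bash
python3 - <<'E'
from h import *
w=snapshot("wrist");d=snapshot("side");s=snapshot("scene")
c=np.zeros((600,800,3),np.uint8)
c[:300,:400]=cv2.resize(w,(400,300)); c[:300,400:]=cv2.resize(w[200:350,160:360],(400,300),interpolation=2)
c[300:,:400]=cv2.resize(d[165:240,250:350],(400,300),interpolation=2); c[300:,400:]=cv2.resize(s[190:265,160:260],(400,300),interpolation=2)
save(c,"g2")
E
```

```text
(no output)
```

View pics/g2.png

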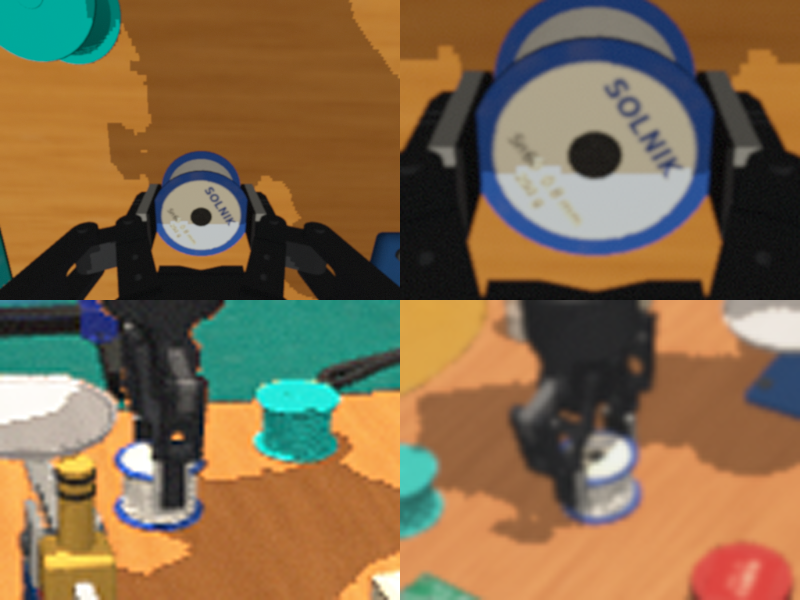

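The pads hold the top flange region, with the reel upright and centred at wrist (200,215) in the half-scale view. Lifting a little to test the grip.

carry_out(series=[[0,0,0.02,0,0,0],[0,0,0.04,0,0,0],[0,0,0.06,0,0,0],[0,0,0.06,0,0,0],[0,0,0.06,0,0,0]])

```text
clock: 5.82
eef_pos: [0.641, 0.2106, 0.3056]
tool_rot: [1.0, 0.011, 0.0, -0.0]
wrist_force: [-0.0, 0.3, -2.0]
width: 0.0518
finger_force: 62.8
```

carry_out(series=[[0,0,0.06,0,0,0],[0,0,0,0,0,0],[0,0,0,0,0,0],[0,0,0,0,0,0]])

```text
clock: 6.32
eef_pos: [0.6407, 0.2103, 0.332]
tool_rot: [1.0, 0.011, -0.001, 0.0]
wrist_force: [-0.7, -0.6, -1.7]
width: 0.0513
finger_force: 62.8
```

```bash
python3 - <<'E'
from h import *
s=read_state(); print(s["clock"],s["eef_pos"],s["tool_rot"],s["wrist_force"],s["width"])
C=cam("wrist");D=cam("side");S=cam("scene")
w=snapshot("wrist");d=snapshot("side");sc=snapshot("scene")
p=s["eef_pos"]; u=proj(D,[p[0],p[1],p[2]-.15]).astype(int); v=proj(S,[p[0],p[1],p[2]-.15]).astype(int); print(u,v)
c=np.zeros((600,800,3),np.uint8)
c[:300,:400]=cv2.resize(w[200:350,160:360],(400,300),interpolation=2)
def cr(im,u): 
    a=max(u[1]-37,0);b=u[0]-50; return cv2.resize(im[a:a+75,b:b+100],(400,300),interpolation=2)
c[300:,:400]=cr(d,u); c[300:,400:]=cr(sc,v)
save(c,"g3")
E
```

```text
6.325 [0.64066339 0.21033472 0.33196447] [ 9.99934713e-01  1.13751613e-02 -1.00553742e-03  4.06614064e-04] [-0.65359041 -0.56037661 -1.69524981] 0.051322762088771366
[289 148] [204 183]
```

View pics/g3.png

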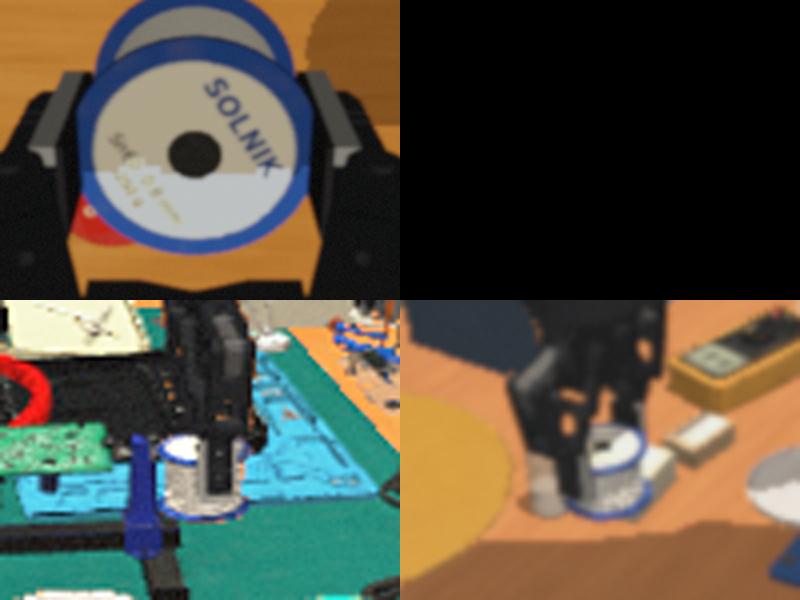

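The grip is firm and the reel upright; it weighs about 2 N. Next: carry it over the pan.

carry_out(series=[[-0.04,-0.045,0,0,0,0],[-0.06,-0.07,0,0,0,0],[-0.055,-0.06,0,0,0,0],[-0.028,-0.032,0,0,0,0],[0,0,0,0,0,0]])

```text
clock: 7.1
eef_pos: [0.5489, 0.1056, 0.3331]
tool_rot: [1.0, 0.01, -0.0, 0.001]
wrist_force: [-0.3, -0.8, -2.7]
width: 0.0512
finger_force: 62.9
```

carry_out(series=[[0,0,0,0,0,0],[0,0,0,0,0,0],[0,0,0,0,0,0]])

```text
clock: 7.48
eef_pos: [0.5498, 0.1077, 0.333]
tool_rot: [1.0, 0.012, -0.0, -0.0]
wrist_force: [0.4, -0.4, -2.2]
width: 0.0513
finger_force: 62.9
```

```bash
python3 - <<'E'
from h import *
s=read_state(); print(s["clock"],s["eef_pos"],s["tool_rot"],s["wrist_force"],s["width"])
C=cam("wrist");w=snapshot("wrist");d=snapshot("side")
c=np.hstack([cv2.resize(w[150:384,100:412],(400,300)),cv2.resize(d[130:265,180:360],(400,300),interpolation=2)])
save(c,"g4")
for p in((.549,.1065,.118),): print(proj(C,p),[proj(C,(p[0]+.048*np.cos(a),p[1]+.048*np.sin(a),.122)).round() for a in(0,1.57,3.14,4.71)])
E
```

```text
7.475 [0.54983073 0.10770268 0.33301118] [ 9.99930715e-01  1.17704974e-02 -5.80473492e-05 -1.27726079e-04] [ 0.40778699 -0.39337053 -2.17537113] 0.05127371326942741
[260.33834508 218.70762945] [array([263., 148.]), array([186., 219.]), array([258., 285.]), array([334., 223.])]
```

View pics/g4.png

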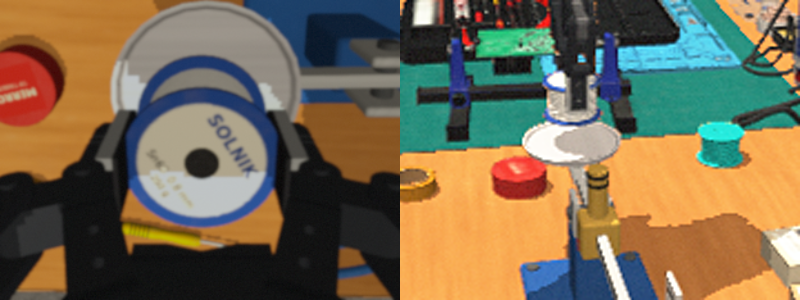

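The pan's rim in the wrist view is within 3 px of the prediction, and the reel is centred over it. Lowering to near contact.

carry_out(series=[[0,-0.002,-0.02,0,0,0],[0,0,-0.016,0,0,0],[0,0,-0.012,0,0,0],[0,0,-0.006,0,0,0],[0,0,0,0,0,0]])

```text
clock: 8.2
eef_pos: [0.5495, 0.1061, 0.3059]
tool_rot: [1.0, 0.011, -0.0, 0.0]
wrist_force: [0.4, -0.3, -2.9]
width: 0.0511
finger_force: 62.9
```

carry_out(series=[[0,0,-0.003,0,0,0],[0,0,-0.003,0,0,0],[0,0,-0.002,0,0,0],[0,0,0,0,0,0],[0,0,0,0,0,0]])

```text
clock: 8.82
eef_pos: [0.5496, 0.106, 0.3022]
tool_rot: [1.0, 0.011, -0.0, 0.0]
wrist_force: [0.1, 0.1, -1.6]
width: 0.0514
finger_force: 62.9
```

carry_out(series=[[0,0.004,-0.002,-0.0032,0,0],[0,0.004,-0.002,-0.0032,0,0],[0,0.004,-0.002,-0.0032,0,0],[0,0.004,-0.002,-0.0032,0,0],[0,0.004,-0.002,-0.0032,0,0]])

```text
clock: 9.45
eef_pos: [0.5496, 0.1163, 0.2971]
tool_rot: [1.0, 0.011, -0.0, 0.025]
wrist_force: [-0.4, 0.0, -2.2]
width: 0.051
finger_force: 63.0
```

carry_out(series=[[0,0,0,0,0,0],[0,0,0,0,0,0],[0,0,0,0,0,0]])

```text
clock: 9.82
eef_pos: [0.5496, 0.116, 0.2973]
tool_rot: [1.0, 0.011, -0.0, 0.025]
wrist_force: [-0.9, 0.3, -0.9]
width: 0.0511
finger_force: 63.0
```

```bash
cat >> h.py <<'E'
def redtip(im):
    h=cv2.cvtColor(im,cv2.COLOR_RGB2HSV); m=cv2.inRange(h,(0,150,90),(5,255,255))|cv2.inRange(h,(175,150,90),(180,255,255))
    m[:215]=0; m[320:]=0; m[:,:262]=0; m[:,312:]=0
    k,l,st,ce=cv2.connectedComponentsWithStats(m); i=1+np.argmax(st[1:,4]); return ce[i].round(2),st[i]
def tippx(D,th,piv=np.array([.551,.007,.100]),r=.183):
    a=np.radians(91.5); return proj(D,piv-r*np.cos(th)*np.array([np.cos(a),np.sin(a),0])+[0,0,r*np.sin(th)])
E
python3 - <<'E'
from h import *
D=cam("side"); print(redtip(cv2.imread("pics/side0.png")[:,:,::-1]),[tippx(D,t).round(1) for t in(0,.05,.1,.2,.3)])
d=snapshot("side"); print(redtip(d)); print(read_state()["wrist_force"])
E
```

```text
(array([286.43, 284.35]), array([282, 280,   9,   9,  54], dtype=int32)) [array([285.7, 279.8]), array([285.7, 274.8]), array([285.7, 269.7]), array([285.4, 259. ]), array([284.8, 247.6])]
(array([286.35, 277.37]), array([282, 274,   9,   8,  52], dtype=int32))
[-0.37546547  1.22794213 -2.11702698]
```

carry_out(series=[[0,0.004,-0.002,-0.0032,0,0],[0,0.004,-0.002,-0.0032,0,0],[0,0.004,-0.002,-0.0032,0,0],[0,0.004,-0.002,-0.0032,0,0],[0,0.004,-0.002,-0.0032,0,0]])

```text
clock: 10.5
eef_pos: [0.5496, 0.1263, 0.2921]
tool_rot: [0.999, 0.011, -0.001, 0.051]
wrist_force: [0.7, -1.0, -0.7]
width: 0.0514
finger_force: 63.0
```

carry_out(series=[[0,0.004,-0.002,-0.0032,0,0],[0,0.004,-0.002,-0.0032,0,0],[0,0.004,-0.002,-0.0032,0,0],[0,0,0,0,0,0],[0,0,0,0,0,0]])

```text
clock: 11.12
eef_pos: [0.5496, 0.1323, 0.2892]
tool_rot: [0.998, 0.011, -0.001, 0.065]
wrist_force: [0.3, 0.2, -1.0]
width: 0.0514
finger_force: 63.0
```

```bash
python3 - <<'E'
from h import *
d=snapshot("side"); print(redtip(d)); s=read_state(); print(s["clock"],s["eef_pos"],s["tool_rot"],s["wrist_force"])
E
```

```text
(array([286.18, 270.02]), array([282, 267,   9,   8,  49], dtype=int32))
11.175 [0.54954165 0.13230352 0.28926643] [ 9.97816183e-01  1.14389511e-02 -6.64350970e-04  6.50505436e-02] [ 0.21524425  2.08020754 -1.65348347]
```

carry_out(series=[[0,0.004,-0.002,-0.0032,0,0],[0,0.004,-0.002,-0.0032,0,0],[0,0.004,-0.002,-0.0032,0,0],[0,0,0,0,0,0],[0,0,0,0,0,0]])

```text
clock: 11.8
eef_pos: [0.5495, 0.1382, 0.2862]
tool_rot: [0.997, 0.011, -0.001, 0.08]
wrist_force: [-1.0, 0.6, -1.2]
width: 0.0517
finger_force: 63.0
```

carry_out(series=[[0,0,0,0,0,0],[0,0,0,0,0,0],[0,0,0,0,0,0],[0,0,0,0,0,0],[0,0,0,0,0,0]], claw=-0.6)

```text
clock: 12.42
eef_pos: [0.5496, 0.138, 0.2862]
tool_rot: [0.997, 0.011, -0.001, 0.08]
wrist_force: [0.2, 0.4, 0.4]
width: 0.0683
finger_force: 0.0
```

```bash
python3 - <<'E'
from h import *
d=snapshot("side"); print(redtip(d)); s=read_state(); print(s["clock"],s["eef_pos"],s["tool_rot"],s["wrist_force"],s["width"])
w=snapshot("wrist"); sc=snapshot("scene")
c=np.zeros((600,800,3),np.uint8); c[:300,:400]=cv2.resize(w,(400,300)); c[:300,400:]=cv2.resize(d[160:295,190:370],(400,300),interpolation=2)
c[300:,:400]=cv2.resize(sc[150:240,210:330],(400,300),interpolation=2); save(c,"p1")
E
```

```text
(array([286.13, 263.53]), array([282, 260,   9,   8,  45], dtype=int32))
12.475 [0.54959365 0.13804636 0.28621539] [ 9.96703407e-01  1.12893766e-02 -8.83939789e-04  8.03373365e-02] [-0.04629184  0.18092165  0.1998024 ] 0.06855195981742164
```

View pics/p1.png

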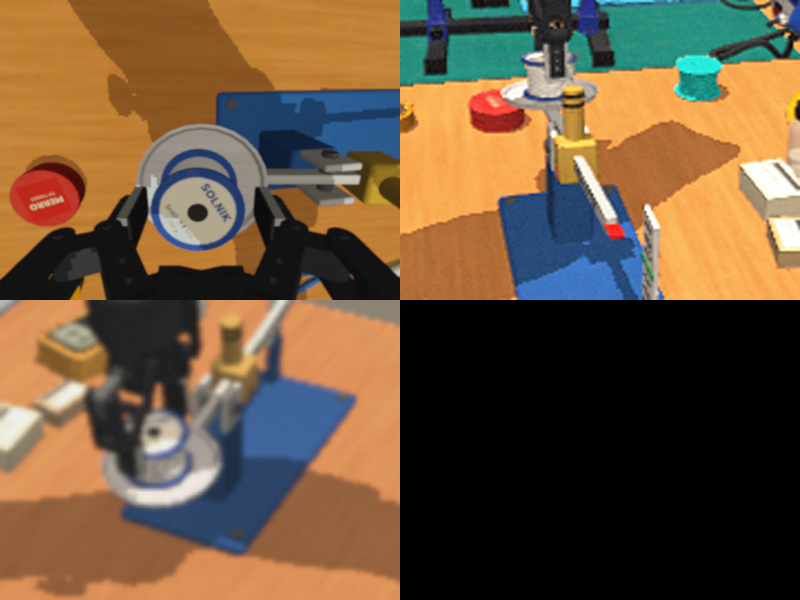

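The reel stands upright on the pan (wrist half-scale (198,210)), and the beam has tilted about 0.2 rad. Backing out along the tool axis, then moving over the knob.

carry_out(series=[[0,0.005,0.03,0,0,0],[0,0.01,0.06,0,0,0],[0,0.012,0.076,0,0,0],[0,0.01,0.06,0,0,0],[0,0,0.02,0,0,0]])

```text
clock: 13.2
eef_pos: [0.5497, 0.1574, 0.4121]
tool_rot: [0.997, 0.012, 0.001, 0.079]
wrist_force: [-0.3, -0.7, -0.6]
width: 0.0681
finger_force: 0.0
```

carry_out(series=[[0.0015,-0.085,0,0.0128,0,0],[0.0015,-0.085,0,0.0128,0,0],[0.0015,-0.085,0,0.0128,0,0],[0.0015,-0.085,0,0.0128,0,0],[0,0,0,0,0,0]], claw=0.06)

```text
clock: 13.82
eef_pos: [0.5522, -0.0183, 0.4088]
tool_rot: [1.0, 0.008, -0.001, 0.001]
wrist_force: [-0.3, 0.4, 0.1]
width: 0.0406
finger_force: 0.0
```

carry_out(series=[[0,0,0,0,0,0],[0,0,0,0,0,0],[0,0,0,0,0,0],[0,0,0,0,0,0]])

```text
clock: 14.32
eef_pos: [0.5526, -0.0127, 0.4092]
tool_rot: [1.0, 0.012, -0.0, 0.0]
wrist_force: [-0.0, -0.6, -0.3]
width: 0.0402
finger_force: 0.0
```

```bash
cat >> h.py <<'E'
def brass(im,box):
    h=cv2.cvtColor(im,cv2.COLOR_RGB2HSV); m=cv2.inRange(h,(17,120,50),(30,255,255)); z=np.zeros_like(m); u0,u1,v0,v1=box; z[v0:v1,u0:u1]=m[v0:v1,u0:u1]
    k,l,st,ce=cv2.connectedComponentsWithStats(z); return [(st[i].tolist(),ce[i].round(1).tolist()) for i in range(1,k) if st[i,4]>12]
E
python3 - <<'E'
from h import *
d=snapshot("side"); print(redtip(d)); s=read_state(); print(s["clock"],s["eef_pos"],s["tool_rot"],s["wrist_force"],s["width"])
C=cam("wrist");w=snapshot("wrist"); save(w,"k1"); save(d,"sk1")
D=cam("side")
print("pred",proj(C,(.5525,-.011,.167)),proj(D,(.5525,-.011,.167)))
print(brass(w,(150,370,60,384))); print(brass(d,(240,300,185,250)))
E
```

```text
(array([286.09, 263.59]), array([282, 260,   9,   8,  46], dtype=int32))
14.375 [ 0.55256558 -0.01291501  0.40918412] [ 9.99930268e-01  1.18092615e-02 -1.77607448e-05  1.72113683e-05] [-0.04329866  0.53074115  0.14307162] 0.04031415670166339
pred [255.76010711 203.35037348] [267.11831619 197.11920159]
[([333, 60, 10, 3, 16], [337.7, 60.9]), ([357, 73, 7, 6, 17], [360.2, 74.6]), ([333, 78, 31, 19, 322], [346.5, 88.2]), ([255, 162, 38, 55, 1527], [274.0, 187.0]), ([249, 254, 10, 4, 17], [253.5, 255.2]), ([225, 258, 34, 15, 210], [241.7, 266.0]), ([231, 279, 28, 6, 74], [243.9, 281.8]), ([219, 280, 11, 3, 19], [223.7, 281.1]), ([206, 334, 10, 3, 25], [210.3, 335.0])]
[([269, 193, 18, 6, 42], [278.0, 195.0]), ([283, 192, 15, 8, 43], [291.1, 194.5]), ([264, 199, 8, 4, 32], [267.5, 200.5]), ([278, 200, 5, 12, 24], [280.0, 205.6]), ([296, 202, 4, 11, 20], [297.7, 206.8]), ([264, 204, 8, 3, 24], [267.5, 205.0]), ([289, 205, 4, 6, 13], [290.5, 207.5]), ([259, 208, 20, 35, 419], [268.2, 225.5]), ([251, 210, 5, 9, 30], [252.9, 213.5]), ([241, 218, 7, 16, 45], [244.5, 225.0])]
```

View pics/k1.png

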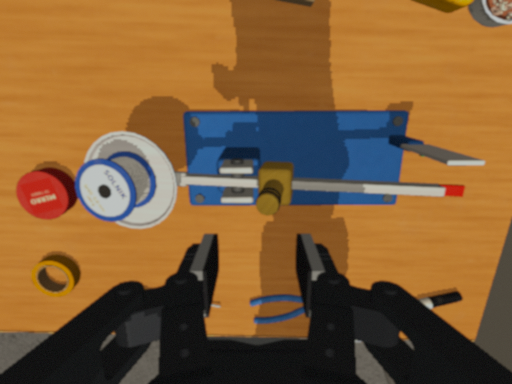

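The knob top is at wrist (267,203), i.e. y ≈ -0.019 at x ≈ 0.5525. The fork goes down centred on it.

carry_out(series=[[0,-0.016,-0.04,0,0,0],[0,0,-0.07,0,0,0],[0,0,-0.05,0,0,0],[0,0,-0.035,0,0,0],[0,0,0,0,0,0]])

```text
clock: 15.05
eef_pos: [0.5521, -0.0214, 0.3106]
tool_rot: [1.0, 0.011, -0.001, 0.0]
wrist_force: [0.0, -0.1, 0.5]
width: 0.0398
finger_force: 0.0
```

carry_out(series=[[0,0,0,0,0,0],[0,0,0,0,0,0],[0,0,0,0,0,0]], claw=0.35)

```text
clock: 15.42
eef_pos: [0.5527, -0.0214, 0.3124]
tool_rot: [1.0, 0.011, 0.001, 0.0]
wrist_force: [0.6, -0.6, 0.5]
width: 0.0279
finger_force: 0.0
```

```bash
python3 - <<'E'
from h import *
C=cam("wrist");s=read_state();w=snapshot("wrist");d=snapshot("side");print(redtip(d)); print(s["clock"],s["eef_pos"],s["wrist_force"],s["width"],s["finger_force"]); save(w,"k2")
print(proj(C,(.5525,-.021,.162)),brass(w,(180,340,150,384)))
E
```

```text
(array([286.14, 263.45]), array([282, 260,   9,   8,  44], dtype=int32))
15.425 [ 0.55272863 -0.02142561  0.31237576] [ 0.58510707 -0.64211676  0.51717524] 0.02792341448218726 0.0
[258.00640288 273.4942031 ] [([218, 194, 79, 150, 5701], [257.0, 262.7]), ([180, 242, 15, 26, 179], [185.1, 255.7]), ([243, 251, 35, 21, 200], [262.7, 257.4]), ([180, 270, 7, 10, 25], [182.1, 273.7])]
```

carry_out(series=[[0,-0.02,-0.001,0,0,0],[0,-0.02,-0.001,0,0,0],[0,-0.02,-0.002,0,0,0],[0,-0.02,-0.002,0,0,0],[0,-0.02,-0.002,0,0,0]])

```text
clock: 16.15
eef_pos: [0.5526, -0.0723, 0.3077]
tool_rot: [1.0, 0.011, 0.0, -0.0]
wrist_force: [1.5, 1.9, -0.5]
width: 0.0276
finger_force: 1.2
```

carry_out(series=[[0,-0.01,0,0,0,0],[0,-0.005,0,0,0,0],[0,0,0,0,0,0],[0,0,0,0,0,0]])

```text
clock: 16.65
eef_pos: [0.5524, -0.079, 0.3077]
tool_rot: [1.0, 0.011, -0.0, 0.0]
wrist_force: [0.1, -0.2, -0.5]
width: 0.0279
finger_force: 0.1
```

```bash
python3 - <<'E'
from h import *
s=read_state();d=snapshot("side");print(redtip(d)); print(s["clock"],s["eef_pos"],s["wrist_force"],s["width"],s["finger_force"])
E
```

```text
(array([286.37, 282.48]), array([282, 279,   9,   8,  54], dtype=int32))
16.65 [ 0.55238307 -0.07899692  0.30767484] [ 0.12015256 -0.18960269 -0.49372892] 0.027876921025347272 0.11522197164595127
```

carry_out(series=[[0,0.006,0,0,0,0],[0,0.004,0,0,0,0],[0,0,0,0,0,0],[0,0,0,0,0,0],[0,0,0,0,0,0]])

```text
clock: 17.32
eef_pos: [0.5525, -0.074, 0.3077]
tool_rot: [1.0, 0.011, -0.0, 0.0]
wrist_force: [0.1, -0.1, -0.0]
width: 0.0278
finger_force: 0.0
```

```bash
python3 - <<'E'
from h import *
s=read_state();C=cam("wrist");d=snapshot("side");w=snapshot("wrist");save(w,"k3");print(redtip(d)); print(s["clock"],s["eef_pos"],s["wrist_force"],s["width"],s["finger_force"])
print(brass(w,(180,340,150,384)))
E
```

```text
(array([286.44, 280.16]), array([282, 276,   9,   9,  55], dtype=int32))
17.325 [ 0.55253594 -0.07403554  0.30765495] [ 0.14716544 -0.14796439 -0.01120624] 0.02781208742140371 0.0
[([231, 191, 52, 71, 3079], [256.5, 223.9]), ([180, 242, 24, 39, 487], [187.2, 256.0]), ([234, 257, 41, 40, 1288], [254.2, 276.6]), ([218, 312, 10, 27, 161], [222.3, 324.7])]
```

carry_out(series=[[0,-0.014,0,0,0,0],[0,-0.012,0,0,0,0],[0,-0.008,0,0,0,0],[0,0,0,0,0,0],[0,0,0,0,0,0]])

```text
clock: 18.05
eef_pos: [0.5525, -0.0912, 0.3078]
tool_rot: [1.0, 0.011, 0.0, 0.0]
wrist_force: [-0.4, -0.3, -0.7]
width: 0.028
finger_force: 0.0
```

carry_out(series=[[0,0.006,0,0,0,0],[0,0.004,0,0,0,0],[0,0,0,0,0,0],[0,0,0,0,0,0],[0,0,0,0,0,0]])

```text
clock: 18.68
eef_pos: [0.5526, -0.086, 0.3077]
tool_rot: [1.0, 0.011, -0.0, 0.0]
wrist_force: [-0.3, -0.2, -0.7]
width: 0.0279
finger_force: 0.0
```

```bash
python3 - <<'E'
from h import *
s=read_state();C=cam("wrist")
print(np.mean([redtip(snapshot("side"))[0] for i in range(4)],0)); w=snapshot("wrist");save(w,"k4");save(snapshot("side"),"sk4"); print(s["clock"],s["eef_pos"],s["wrist_force"],s["width"],s["finger_force"])
# gauge & tip in wrist
print("pred tip",proj(C,(.555,-.178,.1)),"gauge top",proj(C,(.555+.026,-.178,.142)),proj(C,(.581,-.178,.1)))
h=cv2.cvtColor(w,cv2.COLOR_RGB2HSV)
for n,lo,hi in(("red",(0,150,80),(6,255,255)),("green",(45,90,50),(85,255,255))):
    m=cv2.inRange(h,lo,hi); k,l,st,ce=cv2.connectedComponentsWithStats(m); print(n,[(st[i].tolist(),ce[i].round(1).tolist()) for i in range(1,k) if st[i,4]>5])
# side view green mark
d=cv2.imread("pics/sk4.png")[:,:,::-1]; h=cv2.cvtColor(d,cv2.COLOR_RGB2HSV); m=cv2.inRange(h,(45,80,50),(85,255,255)); m[:240]=0;m[:,:285]=0;m[:,330:]=0
k,l,st,ce=cv2.connectedComponentsWithStats(m); print([(st[i].tolist(),ce[i].round(1).tolist()) for i in range(1,k) if st[i,4]>1])
D=cam("side"); print(proj(D,(.5555,-.178,.1)),proj(D,(.581,-.178,.1)))
E
```

```text
[286.36 284.86]
18.675 [ 0.55255344 -0.08602843  0.30769325] [-0.26284398 -0.1951868  -0.65573937] 0.027920000661373234 0.0
pred tip [402.88517504 221.47163428] gauge top [452.34951347 206.77940591] [410.03769205 182.2796658 ]
red [([389, 211, 30, 14, 285], [406.3, 216.5])]
green []
[([299, 274, 5, 12, 16], [300.9, 279.4])]
[285.80704096 280.55594513] [301.7271175  278.99807427]
```

```bash
python3 - <<'E'
from h import *
def tri(*cp):
    A=[];b=[]
    for C,u in cp:
        o,d=ray(C,*u); d/=np.linalg.norm(d); P=np.eye(3)-np.outer(d,d); A.append(P); b.append(P@o)
    return np.linalg.lstsq(np.vstack(A),np.hstack(b),rcond=None)[0]
W,S,D=cam("wrist"),cam("scene"),cam("side")
def sred(im):
    h=cv2.cvtColor(im,cv2.COLOR_RGB2HSV); m=cv2.inRange(h,(0,90,90),(6,255,255))|cv2.inRange(h,(172,90,90),(180,255,255)); m[:135]=0;m[175:]=0;m[:,:285]=0;m[:,325:]=0
    ys,xs=np.nonzero(m); return len(xs),(xs.mean(),ys.mean()) if len(xs) else None
a=sred(cv2.imread("pics/scene0.png")[:,:,::-1]); sc=snapshot("scene"); b=sred(sc); print(a,b)
t0=redtip(cv2.imread("pics/side0.png")[:,:,::-1])[0]
print("init scene+side",tri((S,a[1]),(D,t0)))
print("now scene+side",tri((S,b[1]),(D,(286.36,284.86))))
print("now wrist+side",tri((W,(406.3,216.5)),(D,(286.36,284.86))))
print("now all",tri((W,(406.3,216.5)),(D,(286.36,284.86)),(S,b[1])))
E
```

```text
(7, (np.float64(300.42857142857144), np.float64(152.28571428571428))) (5, (np.float64(300.4), np.float64(152.8)))
init scene+side [ 0.55543212 -0.18390033  0.09718839]
now scene+side [ 0.55532153 -0.18332458  0.09571783]
now wrist+side [ 0.55595629 -0.18226512  0.09475357]
now all [ 0.55569302 -0.18277288  0.09526376]
```

The released tip stands 0.5 px past its initial level place, about 0.005 rad too far out. Nudging the counterpoise slightly inward.

carry_out(series=[[0,0.008,0,0,0,0],[0,0.007,0,0,0,0],[0,0,0,0,0,0],[0,0,0,0,0,0]])

```text
clock: 19.52
eef_pos: [0.5526, -0.0781, 0.3077]
tool_rot: [1.0, 0.012, 0.0, -0.0]
wrist_force: [0.3, -0.4, 0.2]
width: 0.028
finger_force: 0.0
```

carry_out(series=[[0,-0.006,0,0,0,0],[0,-0.006,0,0,0,0],[0,0,0,0,0,0],[0,0,0,0,0,0],[0,0,0,0,0,0]])

```text
clock: 20.15
eef_pos: [0.5526, -0.0843, 0.3077]
tool_rot: [1.0, 0.011, 0.0, -0.0]
wrist_force: [-0.4, 0.0, -0.3]
width: 0.0275
finger_force: 0.0
```

```bash
python3 - <<'E'
from h import *
s=read_state();print([redtip(snapshot("side"))[0].tolist() for i in range(4)]); print(s["clock"],s["eef_pos"],s["wrist_force"])
w=snapshot("wrist"); print(brass(w,(180,340,150,384)),brass(cv2.imread("pics/k4.png")[:,:,::-1],(180,340,150,384)))
E
```

```text
[[286.42, 282.93], [286.42, 282.93], [286.46, 283.0], [286.46, 283.0]]
20.15 [ 0.55257342 -0.08434217  0.30770758] [-0.39338488  0.02668558 -0.34586811]
[([227, 190, 51, 69, 2932], [252.5, 221.5]), ([180, 242, 24, 40, 484], [187.4, 255.9]), ([232, 254, 40, 39, 1248], [251.4, 273.2])] [([234, 189, 51, 67, 2914], [258.8, 220.3]), ([180, 242, 24, 40, 481], [187.4, 255.7]), ([244, 252, 40, 38, 1220], [263.0, 270.6])]
```

carry_out(series=[[0,-0.0065,0,0,0,0],[0,-0.004,0,0,0,0],[0,0,0,0,0,0],[0,0,0,0,0,0]])

```text
clock: 20.9
eef_pos: [0.5526, -0.0897, 0.3077]
tool_rot: [1.0, 0.011, 0.0, 0.0]
wrist_force: [0.2, 1.6, -0.5]
width: 0.0278
finger_force: 0.6
```

carry_out(series=[[0,0.006,0,0,0,0],[0,0.004,0,0,0,0],[0,0,0,0,0,0],[0,0,0,0,0,0],[0,0,0,0,0,0]])

```text
clock: 21.52
eef_pos: [0.5526, -0.0848, 0.3077]
tool_rot: [1.0, 0.011, 0.0, 0.0]
wrist_force: [-0.1, -0.1, -0.2]
width: 0.0278
finger_force: 0.0
```

```bash
python3 - <<'E'
from h import *
s=read_state();print([redtip(snapshot("side"))[0].tolist() for i in range(4)]); print(s["clock"],s["eef_pos"],s["wrist_force"])
w=snapshot("wrist"); print(brass(w,(180,340,150,384)))
E
```

```text
[[286.42, 283.93], [286.46, 284.0], [286.46, 284.0], [286.46, 284.0]]
21.525 [ 0.55256686 -0.08476986  0.30771091] [-0.12731956 -0.10197245 -0.18705766]
[([232, 189, 50, 68, 2904], [256.4, 221.0]), ([180, 242, 23, 40, 484], [187.4, 256.1]), ([239, 253, 40, 39, 1232], [258.5, 271.9])]
```

carry_out(series=[[0,-0.007,0,0,0,0],[0,-0.0045,0,0,0,0],[0,0,0,0,0,0],[0,0,0,0,0,0]])

```text
clock: 22.28
eef_pos: [0.5525, -0.0905, 0.3077]
tool_rot: [1.0, 0.011, -0.0, 0.0]
wrist_force: [0.5, 1.1, 0.0]
width: 0.0277
finger_force: 0.0
```

carry_out(series=[[0,0.006,0,0,0,0],[0,0.004,0,0,0,0],[0,0,0,0,0,0]])

```text
clock: 22.65
eef_pos: [0.5526, -0.0851, 0.3077]
tool_rot: [1.0, 0.012, 0.0, -0.0]
wrist_force: [-0.0, -0.4, -0.2]
width: 0.0275
finger_force: 0.0
```

carry_out(series=[[0,0,0,0,0,0],[0,0,0,0,0,0],[0,0,0,0,0,0],[0,0,0,0,0,0]], claw=0.1)

```text
clock: 23.15
eef_pos: [0.5526, -0.0855, 0.3077]
tool_rot: [1.0, 0.011, 0.0, 0.0]
wrist_force: [0.4, 0.6, -0.6]
width: 0.0385
finger_force: 0.0
```

carry_out(series=[[0,0,0.02,0,0,0],[0,0,0.04,0,0,0],[0,0,0.06,0,0,0],[0,0,0.06,0,0,0],[0,0,0.04,0,0,0]])

```text
clock: 23.78
eef_pos: [0.5527, -0.0854, 0.42]
tool_rot: [1.0, 0.011, 0.001, 0.0]
wrist_force: [0.9, 1.4, 0.5]
width: 0.0384
finger_force: 0.0
```

carry_out(series=[[0,0,0,0,0,0],[0,0,0,0,0,0],[0,0,0,0,0,0],[0,0,0,0,0,0],[0,0,0,0,0,0]])

```text
clock: 24.4
eef_pos: [0.5525, -0.0855, 0.4173]
tool_rot: [1.0, 0.011, -0.0, -0.0]
wrist_force: [0.3, 0.3, -0.2]
width: 0.0386
finger_force: 0.0
```

```bash
python3 - <<'E'
from h import *
s=read_state();d=snapshot("side");save(d,"sf");print(redtip(d)); print(s["clock"],s["eef_pos"],s["wrist_force"])
a=cv2.imread("pics/side0.png")
# soft redness centroid
def soft(im):
    q=im.astype(float); r=np.clip(q[...,0]-np.maximum(q[...,1],q[...,2])-60,0,None)[272:296,276:298]
    ys,xs=np.mgrid[272:296,276:298]; return (r*xs).sum()/r.sum(),(r*ys).sum()/r.sum()
print(soft(a[:,:,::-1]),soft(d))
np.set_printoptions(linewidth=200)
print(a[276:292,286,::-1].tolist()); print(d[276:292,286].tolist())
E
```

```text
(array([286.43, 284.07]), array([282, 280,   9,   9,  58], dtype=int32))
24.4 [ 0.55252731 -0.08547072  0.41732732] [ 0.34640246  0.29077878 -0.23447668]
(np.float64(286.4077030812325), np.float64(284.21974789915964)) (np.float64(286.39534271806343), np.float64(284.0140770951191))
[[255, 251, 241], [253, 245, 233], [200, 191, 174], [141, 135, 123], [189, 119, 111], [255, 35, 24], [254, 35, 26], [253, 40, 30], [253, 46, 37], [254, 50, 37], [255, 46, 34], [255, 40, 23], [168, 24, 12], [128, 46, 66], [34, 82, 140], [46, 83, 135]]
[[255, 254, 243], [255, 252, 240], [159, 152, 138], [155, 147, 135], [212, 96, 86], [255, 39, 25], [255, 48, 36], [254, 41, 28], [255, 47, 31], [255, 50, 40], [255, 47, 36], [255, 45, 31], [174, 36, 32], [93, 54, 81], [32, 77, 122], [39, 74, 118]]
```

```bash
python3 - <<'E'
from h import *
s=read_state();C=cam("wrist");w=snapshot("wrist");save(w,"wf");d=cv2.imread("pics/sf.png")[:,:,::-1]
print("tip",proj(C,(.556,-.183,.1)),"gauge top",proj(C,(.582,-.178,.142)))
c=np.zeros((600,800,3),np.uint8)
c[:300,:400]=cv2.resize(w,(400,300)); c[:300,400:]=cv2.resize(d[170:290,190:350],(400,300),interpolation=2)
c[300:,:400]=cv2.resize(d[245:305,260:340],(400,300),interpolation=2)
u=proj(C,(.57,-.18,.11)).astype(int);v0=max(min(u[1]-37,309),0);u0=max(min(u[0]-50,412),0);print(u0,v0)
c[300:,400:]=cv2.resize(w[v0:v0+75,u0:u0+100],(400,300),interpolation=2); save(c,"final")
E
```

```text
tip [357.49270761 175.53787554] gauge top [371.42992193 158.05294493]
309 126
```

View pics/final.png

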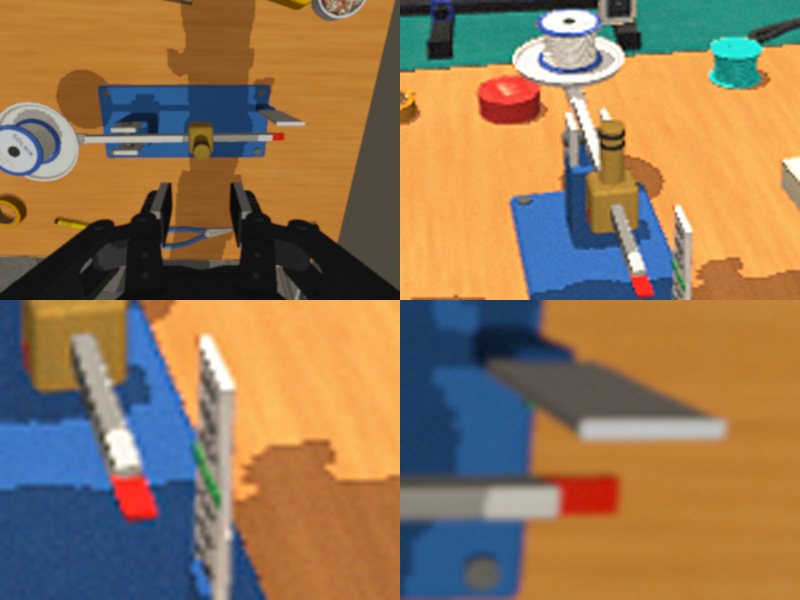

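The final picture shows the reel upright on the pan (upper-right panel (570,45)), the red tip back at its level place beside the green mark (side camera px (286.4,284.0), originally (286.4,284.2)), the tape and tin untouched, and the gripper clear. Handing in.

```bash
python3 -c "
from plant import *
print(close_job())"
```

```text
the job is handed in; nothing more can be done
None
```

The solder reel stands upright on the pan and the beam is level again to within about 0.002 rad of its starting position by the side camera, with the counterpoise moved about 56 mm, which puts the reel at roughly 220 g; the job is handed in.

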